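# Hover a heel block over the heel seat of an upturned shoe

### The arm

A 7-joint arm with a two-finger parallel gripper is mounted at the origin on the work surface. World frame = base frame: x ahead of the robot, y to its left, z up, the work surface at z = 0. Lengths are in m, angles in degrees, forces in N, time in s.
With the tool pointing down it reaches from about 0.4 to 0.875 m from the base axis. Payload 6.5 kg.
Tool frame: the origin (TCP) lies on the centre line of the jaws, within the pads' length; the fingertips stand manip.tip_reach ahead of it and the grasp point (between the pads) lies 8 mm behind it (manip.tip_reach is the distance from the TCP to the fingertips, in m); z points along the fingers, y is the line along which they close (so a half turn about z gives the same grasp; the last joint's range is limited). The gripper opens to 88 mm and grips with 3 to 60 N. Pads are 18 mm wide; open, the fingers measure 123 mm over their backs; the gripper's body (75 mm by 187 mm) begins 45 mm behind the grasp point.
Start: joints at [-68.881, 30.733, -0.252, 88.115, 0.149, 61.152, -4.079], TCP at [0.274, 0.59, 0.25] pointing down, gripper open.
Joint ranges: [-154.64, 154.64], [-21.42, 123.67], [-72.66, 72.17], [13.99, 137.28], [-74.86, 254.86], [10.95, 109.41], [-158.01, 158.01]. Speed limits (degrees/s): [136.94, 136.94, 180, 180, 180, 180, 180].

### API

Orientations are given as [roll, pitch, yaw] about the fixed x, y, z axes, in that order (R = Rz(yaw) Ry(pitch) Rx(roll)).
In Python, from plant import manip, imaging gives the robot as it stands. The module is installed in compiled form; this text tells all that it offers.
- The arm moves only by the tool play_rows, never from a script. Its argument "moves" is a list of rows, each a list of 7 numbers: the shift along the tool's x, y, z in mm, then the turn, a rotation vector about the tool's x, y, z in degrees, then the opening, from 0 (shut) to 1 (fully open). A call has 1 to 12 rows; each row is the pose to reach, as a shift and turn from the pose commanded when the call began, along the tool's axes at that moment; what a row does not reach only later rows make up. A row lasts 1/8 s, in which the tool goes at most 62.5 mm and 10.7 degrees, less where a joint would pass 70% of its speed; a pose out of reach is approached as far as the arm can. A call with a gripper value outside its range is refused whole. The fingers move at their own pace and stop on an object; "squeeze" is the grip in N (left out, the last holds). Time passes only in rows, so rows that repeat a pose let the fingers close. It gives the time, the measured TCP pose, the force and the opening at its end, in the units of the state.
- manip.get_state(): the state, without advancing time (a new reading comes with each control period).
- imaging.grab_frame(name): name is "scene" or "top" or "wrist"; returns a dict with "img" (480x640x3 uint8, red, green, blue), "K" (3x3 intrinsics, pixels), "cam_to_world" (4x4, takes a point from camera to world coordinates). Camera axes: x right, y down, z forward; pixel columns grow to the right and rows downward; lengths in m; the calibration is good to about 2 mm. A picture is of the moment at which its call begins. There is no depth.
- manip.job_done(): hands the job in, once; it reports no verdict.
The state is a dict: "time": time; "q": joint angles; "qvel": joint speeds; "effort": joint torques, N m; "eef_pos": TCP position; "orientation": TCP orientation; "wrist_force": force on the tool from outside, world axes, zero at the start; "moment": the same for the moment, N m; "opening": finger opening in m.
Only numpy, scipy, OpenCV 4.12 (cv2) and the standard library are available. Lean on these libraries where they do the work, as an engineer would, in place of code of your own. Each camera call takes 0.05 s, during which the arm holds its last target. There are 200 camera calls.

### The job

The shoe's cream heel seat is coated with contact cement that grabs at the first touch, so the fit is checked in the air: pick up the red heel block from the green mat, carry it over the blue glue caddy and stop with it level, hovering about one centimetre above the cream heel seat, its outline matching the seat's (straight front edge towards the toe). Never let the red block touch the shoe, leave the grey block where it is and do not push over or shift the bottles and can in the caddy. Finish while still holding the red block there in the gripper, quite still: do not set it down or let go.

Things in the scene. Friction and masses are not known exactly. Their poses are not given: they have to be found in the camera images.
- red_block: Red rubber heel block lying flat on the mat, D-shaped from above: 66 mm long (x), 58 mm wide (y), 22 mm thick, 60 to 130 g. Origin: middle of its underside (33 mm from each end). +x points to its straight front edge; the flanks are flat and parallel from 4 mm behind the origin to the front edge 33 mm ahead; the back end is a half circle of 29 mm radius.
- red_front (a point): Middle of the red block's straight front edge, on its underside.
- red_back (a point): Rearmost point of the red block's round back, on its underside, 66 mm behind red_front.
- grey_block: Grey heel block of the same shape, size and axes, lying on the same mat, at least 50 mm of free mat from the red one. Bystander.
- mat: Green cutting mat fixed to the bench, 300 (x) x 190 (y) x 4 mm. Origin: middle of its underside, on the bench. It may lie left or right of the caddy.
- shoe: Dark brown shoe fixed upside down on an iron last, across the caddy from the mat; 270 mm long, up to 100 mm wide, toe to +x (roughly away from the robot). Origin: on the bench, below the middle of the heel seat. The black sole is level, 150 mm above the bench; on its heel end is the cream heel seat, 12 mm thick, its level top 162 mm above the bench, with the block's D outline.
- seat_front (a point): Middle of the heel seat's straight front edge (towards the toe), on its top face. Axes as the shoe's, z up.
- seat_back (a point): Rearmost point of the heel seat's round back, on its top face, 66 mm behind seat_front. Axes as the shoe's, z up.
- caddy: Blue open caddy fixed to the bench between mat and shoe, 400 (x) x 90 (y) x 60 mm high, four compartments in a row along x. Origin: middle of its underside.
- glue_bottle: White bottle with red cap standing in the caddy, 56 mm across, 150 mm tall, its top 155 mm above the bench. Origin: middle of its underside. Bystander.
- dye_bottle: Amber bottle with black cap standing in the caddy, 52 mm across, 135 mm tall, its top 140 mm above the bench. Origin: middle of its underside. Bystander.
- polish_can: Silver can with a blue label standing in the caddy, 60 mm across, 155 mm tall, its top 160 mm above the bench. Origin: middle of its underside. Bystander.
There are look-alikes about, which are no part of the job. Several things have the shape of the red_block; the one meant has the colours described above.

How it is judged:
By the outcome, as a careful person would: the job done as asked, in the order asked, and still so for the second after the job is handed in, while the arm keeps its last pose, push and grip.
It also fails if it takes over 46 s, if anything falls off the work surface, if the arm or the gripper's body presses on something with over 40 N, if the wrist force passes 120 N, or if a joint passes its speed limit or range.

## Working session

There is one attempt and no reset: what is moved stays moved. The work goes in short steps, Python scripts to look and compute and a tool call to move; the robot and the scene stay as the last step left them, time stands still between calls to the robot, and variables do not carry over. Pictures are saved under pics/ and viewed, on a budget of 10 in all, crops included, one or two more only if the job needs it, and the job is handed in when it is done.

Besides the shell and the picture viewer there is one more tool, called after "Call:" as name([rows], argument=value, ...), one row to a line, values as JSON. play_rows: Moves the arm, as the interface text tells. Its arguments: {"type":"object","properties":{"moves":{"type":"array","items":{"type":"array","items":{"type":"number"}}},"squeeze":{"type":"number"}},"required":["moves"]}

```bash
mkdir -p pics && cat > h.py <<'E'
import numpy as np, cv2
from plant import manip, imaging
from scipy.spatial.transform import Rotation as R
def save(f,n,crop=None,s=1):
    im=cv2.cvtColor(f["img"],cv2.COLOR_RGB2BGR)
    if crop: x0,y0,x1,y1=crop; im=im[y0:y1,x0:x1]
    if s!=1: im=cv2.resize(im,None,fx=s,fy=s,interpolation=cv2.INTER_CUBIC)
    cv2.imwrite("pics/"+n,im)
def toplane(f,uv,z):
    uv=np.atleast_2d(np.array(uv,float)); T=np.array(f["cam_to_world"])
    d=np.c_[uv,np.ones(len(uv))]@np.linalg.inv(f["K"]).T@T[:3,:3].T
    return T[:3,3]+d*((z-T[2,3])/d[:,2])[:,None]
def proj(f,P):
    T=np.linalg.inv(f["cam_to_world"]); p=np.atleast_2d(P)@T[:3,:3].T+T[:3,3]
    p=p@np.array(f["K"]).T; return p[:,:2]/p[:,2:]
E
python3 - <<'E'
from h import *
print(manip.get_state(), manip.tip_reach)
for n in("top","scene"):
    f=imaging.grab_frame(n); save(f,n+"0.png"); np.save(n+"0.npy",f,allow_pickle=True); print(n,np.round(f["K"],1).tolist(),np.round(f["cam_to_world"],3).tolist())
E
```

```text
{'time': 0.0, 'q': array([-68.88141393,  30.77682571,  -0.255568  ,  88.16744095,
         0.14904009,  61.15169775,  -4.08061422]), 'qvel': array([-0.03484721,  0.00203377, -0.00673539, -0.04783842, -0.07555535,
        0.11545767,  0.01137401]), 'effort': array([ 8.57783903e-05, -5.70971560e+01,  9.90868695e-01, -2.51599252e+01,
       -5.62081207e-02,  1.79151655e-02,  1.65244569e-04]), 'eef_pos': array([0.27355382, 0.58900766, 0.24886861]), 'orientation': array([-1.79904586e+02,  6.45735957e-03,  1.55092510e+02]), 'wrist_force': array([0.64325247, 0.02684348, 1.08622874]), 'moment': array([ 0.04368623, -0.014937  , -0.00852377]), 'opening': 0.08811764096722607} 0.011
top [[465.2, 0.0, 315.8], [0.0, 465.2, 232.8], [0.0, 0.0, 1.0]] [[0.011, -0.994, 0.113, 0.469], [-1.0, -0.012, -0.008, -0.052], [0.009, -0.113, -0.994, 1.155], [0.0, 0.0, 0.0, 1.0]]
scene [[465.1, 0.0, 313.7], [0.0, 465.1, 230.4], [0.0, 0.0, 1.0]] [[-0.74, 0.556, -0.379, 0.984], [0.673, 0.606, -0.425, 0.389], [-0.006, -0.569, -0.822, 1.022], [0.0, 0.0, 0.0, 1.0]]
```

View pics/top0.png

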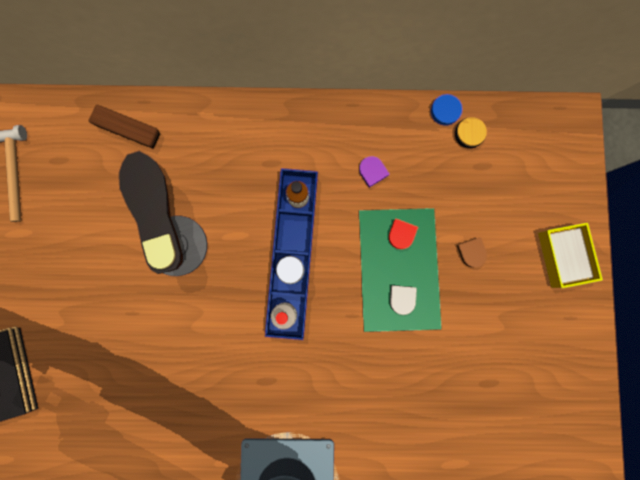

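View pics/scene0.png

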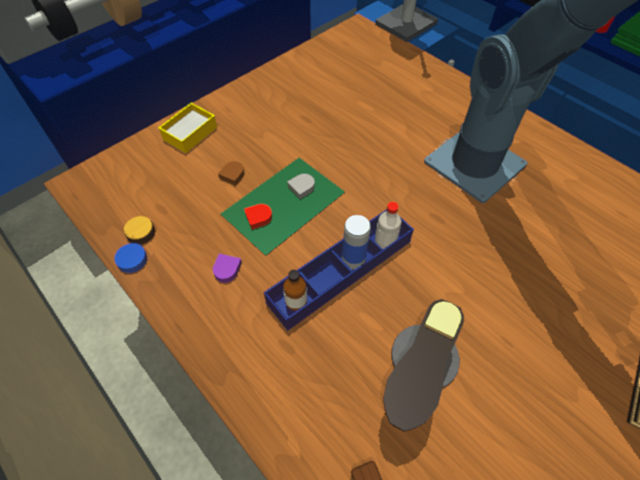

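Candidates in the top view are the red block on the mat (403,234), the grey block (403,299), the purple one (373,171) off the mat and the brown one (471,253) off the mat. I choose red at (403,234). The seat is at (160,252) and the shoe toe at (143,160). The caddy holds dye (297,192), can (290,269) and glue (283,317).

```bash
cat > fit.py <<'E'
from h import *
from scipy.optimize import minimize
a=np.linspace(np.pi/2,3*np.pi/2,41)
D=np.r_[[[.033,-.029],[.033,.029]],np.c_[-.004+.029*np.cos(a),.029*np.sin(a)]]
def outline(p,z):
    c,s=np.cos(p[2]),np.sin(p[2]); return np.c_[D@np.array([[c,s],[-s,c]])+p[:2],np.full(len(D),z)]
def sil(f,p,z0,z1,S=4):
    q=proj(f,np.r_[outline(p,z0),outline(p,z1)])
    h=cv2.convexHull(q.astype(np.float32))[:,0]
    m=np.zeros((480*S,640*S),np.uint8)
    cv2.fillPoly(m,[np.round(((h+.5)*S-.5)*256).astype(np.int32)],255,shift=8)
    return cv2.resize(m,(640,480),interpolation=cv2.INTER_AREA)/255.
def mask(f,kind,near,rad):
    h=cv2.cvtColor(f["img"],cv2.COLOR_RGB2HSV).astype(int);H,S,V=h[...,0],h[...,1],h[...,2]
    m=((H<6)|(H>174))&(S>170)&(V>70) if kind=="red" else (H>20)&(H<38)&(S>50)&(V>110)
    m=m.astype(np.uint8); n,l,st,c=cv2.connectedComponentsWithStats(m)
    k=min(range(1,n),key=lambda i:np.hypot(*(c[i]-near))-(st[i,4]>30)*500)
    return (l==k).astype(float)
def fit(fs,ms,p0,z0,z1):
    J=lambda p:sum(np.abs(sil(f,p,z0,z1)-m).sum()/m.sum() for f,m in zip(fs,ms))/len(fs)
    p=np.array(p0,float)
    for st in(.01,.004,.0015):
        sx=np.r_[[p],p+np.diag([st,st,st*20])]
        p=minimize(J,p,method="Nelder-Mead",options=dict(initial_simplex=sx,xatol=1e-5,fatol=1e-5,maxiter=150)).x
    return p,J(p)
E
cat > m.py <<'E'
from fit import *
t=np.load("top0.npy",allow_pickle=True).item(); s=np.load("scene0.npy",allow_pickle=True).item()
for k,ut,us,z0,z1 in(("red",(403,234),(258,215),.004,.026),("seat",(160,252),(444,318),.150,.162)):
    mt,ms=mask(t,k,ut,0),mask(s,k,us,0); print(k,"px",mt.sum(),ms.sum())
    c=toplane(t,[ut],z1)[0]; print(" top centre",c,"scene centre",toplane(s,[us],z1)[0])
    for nm,fs,mm in(("top",[t],[mt]),("scene",[s],[ms]),("both",[t,s],[mt,ms])):
        best=min((fit(fs,mm,[c[0],c[1],y],z0,z1) for y in np.deg2rad([-40,0,40])),key=lambda r:r[1])
        print(" ",nm,np.round(best[0][:2],4),np.rad2deg(best[0][2]).round(1),round(best[1],3))
for n,u,z in(("dye",(297,187),.14),("can",(290,269),.16),("glue",(282,318),.155),("grey",(403,299),.026),("matc",[360,210],.004),("toe",(141,157),.15)): print(n,toplane(t,[u],z)[0].round(3))
for w,f in(("t",t),("s",s)):pass
a=cv2.cvtColor(t["img"],cv2.COLOR_RGB2BGR); 
c1=cv2.resize(a[195:275,365:445],(400,400),interpolation=2);c2=cv2.resize(a[212:292,120:200],(400,400),interpolation=2)
cv2.imwrite("pics/crop1.png",np.hstack([c1,c2]))
E
python3 m.py
```

```text
red px 583.0 465.0
 top centre [ 0.59707623 -0.27447991  0.026     ] scene centre [ 0.60110547 -0.26276491  0.026     ]
  top [ 0.595 -0.272] -19.3 0.079
  scene [ 0.5947 -0.2684] -22.3 0.109
  both [ 0.5948 -0.2708] -22.1 0.107
seat px 863.0 915.0
 top centre [0.53676894 0.27158142 0.162     ] scene centre [0.53954434 0.27616986 0.162     ]
  top [0.5358 0.2746] 17.9 0.038
  scene [0.5326 0.2741] 18.6 0.058
  both [0.5344 0.2742] 18.1 0.073
dye [ 0.686 -0.017  0.14 ]
can [ 0.504 -0.006  0.16 ]
glue [0.4   0.009 0.155]
grey [ 0.44  -0.273  0.026]
matc [ 0.659 -0.171  0.004]
toe [0.747 0.328 0.15 ]
```

View pics/crop1.png

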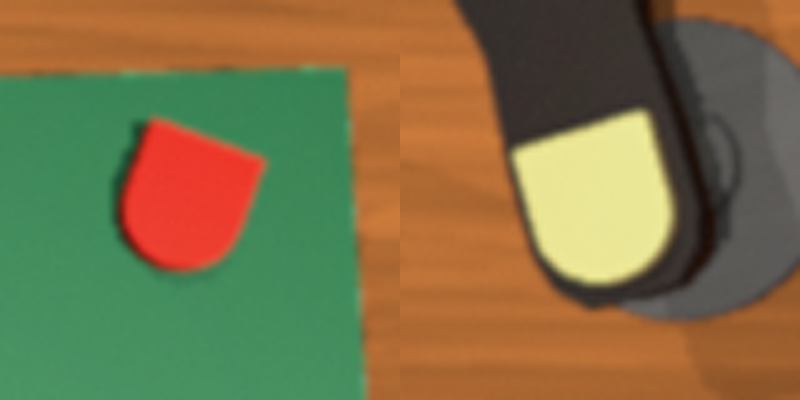

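The crop shows the red D on the mat with its straight front pointing to the upper right (yaw about -20°). The cream seat's front points towards the toe (yaw about 18°). Both sizes fit the description. Next I compute the move to a look pose above the block.

```bash
cat > go.py <<'E'
import sys; from h import *
# args: x y z yaw (commanded from) , x y z yaw (to); tool down
v=list(map(float,sys.argv[1:9])); A=R.from_euler("xyz",[180,0,v[3]],degrees=True);B=R.from_euler("xyz",[180,0,v[7]],degrees=True)
print("shift mm",(A.inv().apply(np.array(v[4:7])-v[:3])*1000).round(2),"turn",(A.inv()*B).as_rotvec(degrees=True).round(2))
E
python3 go.py .274 .59 .25 155.09 .602 -.2735 .22 159.5
```

```text
shift mm [-661.19 -645.02   30.  ] turn [ 0.    0.   -4.41]
```

Call:
play_rows([
  [-20,-20,-10,0,0,0,1],
  [-56,-54,-20,0,0,-1,1],
  [-93,-91,-20,0,0,-1,1],
  [-130,-127,-20,0,0,-2,1],
  [-168,-164,-20,0,0,-2,1],
  [-205,-200,-20,0,0,-2,1],
  [-242,-236,-20,0,0,-3,1],
  [-280,-273,-20,0,0,-3,1],
  [-317,-309,-20,0,0,-3,1],
  [-355,-346,-20,0,0,-4,1],
  [-392,-382,-20,0,0,-4.4,1],
  [-430,-420,-20,0,0,-4.4,1],
])

```text
time: 1.6
eef_pos: [0.4871, 0.026, 0.2697]
orientation: [180.0, -0.0, 159.5]
wrist_force: [-0.3, 0.9, 0.3]
opening: 0.0882
```

```bash
python3 - <<'E'
from h import *
s=manip.get_state(); print(s["time"],s["eef_pos"],s["orientation"],s["q"].round(1))
A=R.from_euler("xyz",[180,0,155.09],degrees=True)
p=np.array([.274,.59,.25])+A.apply([-.430,-.420,-.020]); print("cmd",p)
B=R.from_euler("xyz",[180,0,159.49],degrees=True); print(B.inv().apply(np.array([.602,-.2735,.22])-p)*1000)
E
```

```text
1.6 [0.48709167 0.02602343 0.26965325] [ 1.79993247e+02 -8.41877721e-03  1.59523784e+02] [-21.3  13.5  15.2 111.6  -4.3  55.4  65.4]
cmd [0.48709579 0.02795891 0.27      ]
[-213.24296771 -242.09066481   50.        ]
```

Call:
play_rows([
  [-27,-31,0,0,0,0,1],
  [-55,-62,0,0,0,0,1],
  [-82,-93,0,0,0,0,1],
  [-110,-124,0,0,0,0,1],
  [-137,-155,10,0,0,0,1],
  [-164,-186,20,0,0,0,1],
  [-190,-216,35,0,0,0,1],
  [-207,-235,45,0,0,0,1],
  [-213.2,-242.1,50,0,0,0,1],
  [-213.2,-242.1,50,0,0,0,1],
  [-213.2,-242.1,50,0,0,0,1],
])

```text
time: 2.98
eef_pos: [0.602, -0.2725, 0.2201]
orientation: [179.9, 0.0, 159.6]
wrist_force: [0.4, 0.1, 0.2]
opening: 0.088
```

```bash
python3 - <<'E'
from h import *
s=manip.get_state(); print(s["time"],s["eef_pos"],s["orientation"],s["q"].round(1))
f=imaging.grab_frame("wrist"); np.save("w1.npy",f,allow_pickle=True); save(f,"w1.png")
print(np.round(f["cam_to_world"],3).tolist(), proj(f,[.595,-.271,.026]))
E
```

```text
2.975 [ 0.60199125 -0.2725439   0.2201353 ] [1.79947653e+02 8.26359084e-03 1.59569576e+02] [  7.3  34.6  19.7  88.8 -13.   58.9 100.1]
[[0.35, 0.902, 0.252, 0.537], [0.937, -0.338, -0.092, -0.249], [0.002, 0.268, -0.963, 0.355], [0.0, 0.0, 0.0, 1.0]] [[312.70508104 203.87725471]]
```

View pics/w1.png

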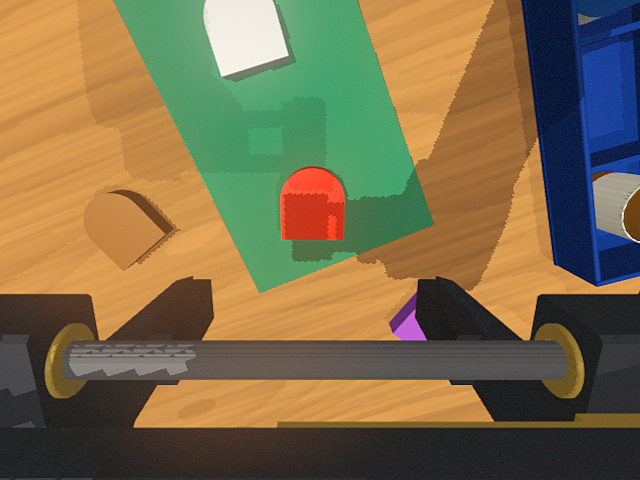

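Wrist view: the red block is at (313,205), nearly square to the fingers, with its straight front towards them (row 240). I fit it here.

```bash
python3 - <<'E'
from fit import *
w=np.load("w1.npy",allow_pickle=True).item(); m=mask(w,"red",(312,205),0); print(m.sum(), [x.min() for x in np.nonzero(m)],[x.max() for x in np.nonzero(m)])
p,J=fit([w],[m],[.595,-.271,np.deg2rad(-20.5)],.004,.026); print(p[:2],np.rad2deg(p[2]),J)
c,s=np.cos(p[2]),np.sin(p[2]); g=p[:2]+.007*np.array([c,s]); print("grasp",g)
B=R.from_euler("xyz",[180,0,159.49],degrees=True); print(B.inv().apply(np.r_[g,.0185]-[.602,-.2735,.22])*1000)
E
```

```text
3933.0 [np.int64(167), np.int64(281)] [np.int64(239), np.int64(343)]
[ 0.59585396 -0.27192999] -20.0741946215966 0.07520378097844783
grasp [ 0.60242871 -0.27433265]
[ -0.69326622  -0.62966301 201.5       ]
```

Call:
play_rows([
  [-0.7,-0.6,20,0,0,-0.4,1],
  [-0.7,-0.6,50,0,0,-0.4,1],
  [-0.7,-0.6,80,0,0,-0.4,1],
  [-0.7,-0.6,110,0,0,-0.4,1],
  [-0.7,-0.6,135,0,0,-0.4,1],
  [-0.7,-0.6,155,0,0,-0.4,1],
  [-0.7,-0.6,170,0,0,-0.4,1],
  [-0.7,-0.6,182,0,0,-0.4,1],
  [-0.7,-0.6,191,0,0,-0.4,1],
  [-0.7,-0.6,197,0,0,-0.4,1],
  [-0.7,-0.6,201.5,0,0,-0.4,1],
  [-0.7,-0.6,201.5,0,0,-0.4,1],
], squeeze=25)

```text
time: 4.53
eef_pos: [0.6021, -0.2748, 0.0181]
orientation: [-180.0, -0.0, 159.9]
wrist_force: [-0.8, 0.3, 0.0]
opening: 0.0881
```

Call:
play_rows([
  [0,0,0,0,0,0,0.75],
  [0,0,0,0,0,0,0.68],
  [0,0,0,0,0,0,0.6],
  [0,0,0,0,0,0,0.3],
  [0,0,0,0,0,0,0],
  [0,0,0,0,0,0,0],
  [0,0,0,0,0,0,0],
  [0,0,0,0,0,0,0],
], squeeze=25)

```text
time: 5.52
eef_pos: [0.6023, -0.2748, 0.0184]
orientation: [180.0, 0.0, 159.9]
wrist_force: [0.2, -0.4, 3.5]
opening: 0.058
```

```bash
python3 - <<'E'
from h import *
s=manip.get_state(); print(s)
f=imaging.grab_frame("wrist"); np.save("w2.npy",f,allow_pickle=True); save(f,"w2.png")
E
```

```text
{'time': 5.525, 'q': array([ 10.76556667,  49.71277863,  14.71663324,  92.85691466,
       -17.66047877,  39.71480163, 104.0552809 ]), 'qvel': array([ 0.04841499,  0.06156503, -0.04586829, -0.02785167, -0.03045274,
        0.0043063 , -0.07944217]), 'effort': array([ 2.03207396e-01, -6.21349955e+01,  7.07361594e+00, -1.69916672e+01,
        5.52486128e-02, -1.68041289e-01, -8.87375674e-03]), 'eef_pos': array([ 0.60233319, -0.2747794 ,  0.01842086]), 'orientation': array([1.79996384e+02, 1.33791247e-02, 1.59891910e+02]), 'wrist_force': array([ 0.21837461, -0.39391514,  3.52781486]), 'moment': array([0.10559023, 0.13430739, 0.01916588]), 'opening': 0.05799759670794301}
```

View pics/w2.png

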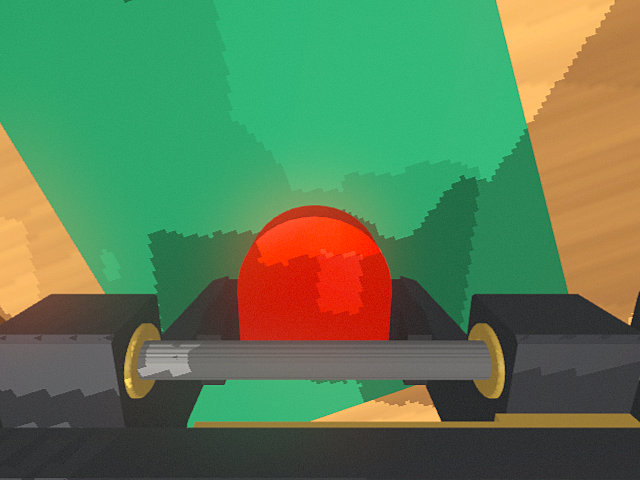

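The block is gripped between both fingers, opening 58.0 mm. Its round back sits at rows 206–216, and nothing else is in the grip. I measure the in-hand offset and lift.

```bash
python3 - <<'E'
from fit import *
w=np.load("w2.npy",allow_pickle=True).item()
m=mask(w,"red",(312,270),0); r=np.nonzero(m[:,315])[0]; print("rows",r.min(),r.max())
tool=np.array([.6023,-.2748]); d=np.array([np.cos(np.deg2rad(-20.1)),np.sin(np.deg2rad(-20.1))]); n=np.array([-d[1],d[0]])
for uv,z in(((315,205.5),.004),((315,216),.026)):
    q=toplane(w,[uv],z)[0,:2]-tool; print("rear along,across mm",q@d*1000,q@n*1000,"-> centre along",q@d*1000+33)
def J(o):
    p=[*(tool+o[0]*d+o[1]*n),np.deg2rad(-20.1)]; return np.abs(sil(w,p,.004,.026)-m)[:325].sum()
b=min(((J((x*1e-3,y*1e-3)),x,y) for x in np.arange(-12,-2,.5) for y in np.arange(-3,3.1,.5))); print(b)
E
```

```text
rows 206 339
rear along,across mm -40.00028176612364 0.18694604703287343 -> centre along -7.000281766123642
rear along,across mm -40.43648063084911 0.09486352868580608 -> centre along -7.436480630849111
(np.float64(3428.0117647058823), np.float64(-7.0), np.float64(0.0))
```

Call:
play_rows([
  [0,0,-3,0,0,0,0],
  [0,0,-10,0,0,0,0],
  [0,0,-25,0,0,0,0],
  [0,0,-50,0,0,0,0],
  [0,0,-80,0,0,0,0],
  [0,0,-110,0,0,0,0],
  [0,0,-140,0,0,0,0],
  [0,0,-170,0,0,0,0],
  [0,0,-200,0,0,0,0],
  [0,0,-225,0,0,0,0],
  [0,0,-245,0,0,0,0],
  [0,0,-251.5,0,0,0,0],
])

```text
time: 7.08
eef_pos: [0.6026, -0.2752, 0.272]
orientation: [180.0, 0.2, 159.9]
wrist_force: [-0.0, -0.3, -0.4]
opening: 0.0577
```

```bash
python3 go.py .6024 -.2743 .27 159.9 .588 .292 .34 198.1
```

```text
shift mm [208.14 526.86 -70.  ] turn [  0.    0.  -38.2]
```

Call:
play_rows([
  [4,11,-5,0,0,0,0],
  [10,26,-10,0,0,-2,0],
  [19,47,-16,0,0,-4,0],
  [29,74,-23,0,0,-6,0],
  [40,100,-30,0,0,-8,0],
  [51,129,-37,0,0,-10,0],
  [62,158,-44,0,0,-12,0],
  [74,187,-51,0,0,-14,0],
  [85,216,-58,0,0,-16,0],
  [97,245,-64,0,0,-18,0],
  [108,274,-68,0,0,-20,0],
  [120,303,-70,0,0,-22,0],
])

```text
time: 8.57
eef_pos: [0.5929, 0.0537, 0.34]
orientation: [180.0, 0.0, -177.9]
wrist_force: [-0.2, -0.7, -1.7]
opening: 0.0576
```

```bash
python3 - <<'E'
from h import *
s=manip.get_state(); print(s["time"],s["eef_pos"],s["orientation"],s["opening"],s["q"].round(1))
A=R.from_euler("xyz",[180,0,159.9],degrees=True)
p=np.array([.6024,-.2743,.27])+A.apply([.120,.303,-.070]); print("cmd",p)
B=R.from_euler("xyz",[180,0,181.9],degrees=True); print(B.inv().apply(np.array([.588,.292,.34])-p)*1000)
E
```

```text
8.575 [0.59289512 0.05372254 0.3400142 ] [ 1.79978424e+02  6.20518898e-05 -1.77872178e+02] 0.05761067857808302 [-18.5  20.8  12.   91.3  -4.6  68.4  86.6]
cmd [0.59383758 0.05148472 0.34      ]
[-2.13995915e+00  2.40576593e+02  8.49732867e-14]
```

Call:
play_rows([
  [0,30,0,0,0,-2,0],
  [0,60,0,0,0,-4,0],
  [-1,90,0,0,0,-6,0],
  [-1,120,0,0,0,-8,0],
  [-1,150,0,0,0,-10,0],
  [-2,178,0,0,0,-12,0],
  [-2,203,0,0,0,-14,0],
  [-2,222,0,0,0,-15.5,0],
  [-2,234,0,0,0,-16.2,0],
  [-2,240.5,0,0,0,-16.2,0],
  [-2,240.5,0,0,0,-16.2,0],
  [-2,240.5,0,0,0,-16.2,0],
])

```text
time: 10.07
eef_pos: [0.5881, 0.2904, 0.3398]
orientation: [-180.0, 0.0, -162.0]
wrist_force: [0.1, -0.8, -0.2]
opening: 0.0574
```

```bash
python3 - <<'E'
from h import *
s=manip.get_state(); print(s["time"],s["eef_pos"],s["orientation"],s["opening"],s["wrist_force"])
f=imaging.grab_frame("wrist"); np.save("w3.npy",f,allow_pickle=True); save(f,"w3.png")
print(proj(f,[.534,.2744,.162]))
E
```

```text
10.075 [0.58808274 0.2904436  0.33983989] [-1.79969043e+02  6.68709951e-03 -1.61989265e+02] 0.0574242853776205 [ 0.05945643 -0.83585286 -0.23345529]
[[315.91785197 148.86217283]]
```

View pics/w3.png

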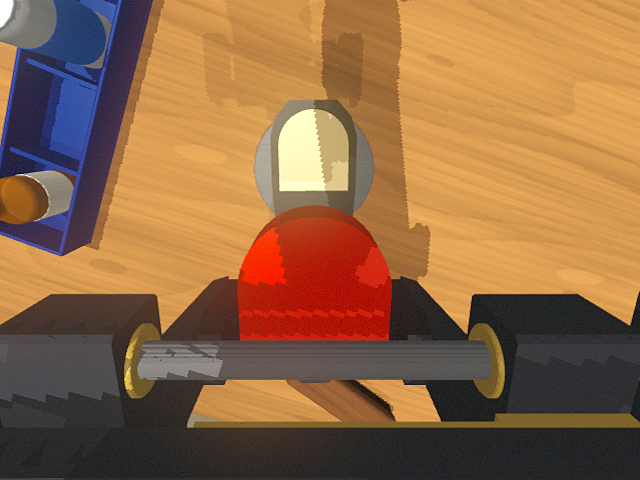

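The seat is fully visible at columns 275–353 and rows 108–191, clear of the held block. The block's back is still at row 206, so it has not slipped. I fit the seat from this view.

```bash
python3 - <<'E'
from fit import *
w=np.load("w3.npy",allow_pickle=True).item()
h=cv2.cvtColor(w["img"],cv2.COLOR_RGB2HSV).astype(int); 
print(h[150,295],h[150,335],h[150,360],h[105,315],h[200,315],h[150,270])
m=((h[...,2]>120)&(h[...,0]>18)&(h[...,0]<40)&(h[...,1]>30)).astype(np.uint8); n,l=cv2.connectedComponents(m); m=(l==l[150,295]).astype(float)
y,x=np.nonzero(m); print(m.sum(),x.min(),x.max(),y.min(),y.max())
p,J=fit([w],[m],[.534,.2744,np.deg2rad(18.1)],.150,.162); print("wrist",p[:2],np.rad2deg(p[2]),J)
p2,J=fit([w],[m],[.534,.2744,np.deg2rad(18.1)],.162,.1621); print("toponly",p2[:2],np.rad2deg(p2[2]),J)
# held block check
T=np.array([.5881,.2904]);d=np.array([np.cos(np.deg2rad(18.0)),np.sin(np.deg2rad(18.0))]);n_=np.array([-d[1],d[0]])
mr=mask(w,"red",(312,270),0); zu=.3398-.0144
b=min((np.abs(sil(w,[*(T+a*1e-3*d+c*1e-3*n_),np.deg2rad(18+e)],zu,zu+.022)-mr)[:325].sum(),a,c,e) for a in np.arange(-9,-4,.5) for c in np.arange(-1.5,1.6,.5) for e in (-1,0,1)); print(b)
E
```

```text
[ 29  59 255] [ 20 108 198] [ 20  46 123] [ 18  73 132] [ 19  76 134] [ 18  41 169]
5972.0 261 348 101 200
wrist [0.5361848  0.27240596] 18.365817861272017 0.13413905414811605
toponly [0.53616636 0.27241119] 18.392241550869198 0.13396109951013224
(np.float64(2722.8470588235296), np.float64(-4.5), np.float64(0.5), -1)
```

```bash
python3 - <<'E'
from fit import *
w=np.load("w3.npy",allow_pickle=True).item(); w2=np.load("w2.npy",allow_pickle=True).item()
h=cv2.cvtColor(w["img"],cv2.COLOR_RGB2HSV).astype(int)
for th in(175,185):
    m=(h[...,2]>th).astype(np.uint8); m=cv2.morphologyEx(m,cv2.MORPH_OPEN,np.ones((3,3),np.uint8)); n,l=cv2.connectedComponents(m); m=(l==l[150,295]).astype(np.uint8)
    y,x=np.nonzero(m); print(th,m.sum(),x.min(),x.max(),y.min(),y.max())
    p,J=fit([w],[m.astype(float)],[.534,.2744,np.deg2rad(18.1)],.162,.1621); print("wrist",p[:2],np.rad2deg(p[2]),J)
a,b=mask(w2,"red",(312,270),0),mask(w,"red",(312,270),0)
for r in(215,225,240,270,300,335): print(r,[(np.nonzero(q[r])[0].min(),np.nonzero(q[r])[0].max()) for q in(a,b)])
E
```

```text
175 5186 278 347 109 190
wrist [0.53612415 0.27228735] 18.223251862309287 0.010557080526001376
185 5131 278 347 109 190
wrist [0.53626175 0.27217265] 19.06793418673573 0.013662436325143974Traceback (most recent call last):
  File "<stdin>", line 9, in <module>
    return umr_minimum(a, axis, None, out, keepdims, initial, where)
ValueError: zero-size array to reduction operation minimum which has no identity
```

```bash
python3 - <<'E'
from h import *
w=np.load("w3.npy",allow_pickle=True).item()["img"].astype(int); w2=np.load("w2.npy",allow_pickle=True).item()["img"].astype(int)
for r in(210,218,225,240,270,300,335):
    o=[]
    for q in(w2,w):
        x=np.nonzero((q[r,:,0]>2.2*q[r,:,1])&(q[r,:,0]>60)&(q[r,:,0]>2.2*q[r,:,2]))[0]; x=x[(x>200)&(x<430)]; o.append((x.min(),x.max()) if len(x) else None)
    print(r,*o)
for c in(290,315,340): print(c,[np.nonzero((q[:330,c,0]>2.2*q[:330,c,1])&(q[:330,c,0]>60))[0].min() for q in(w2,w)])
A=R.from_euler("xyz",[180,0,198.01],degrees=True); print(A.inv().apply([-45.3,-15.9,-123.4]))
s=manip.get_state();print(s["eef_pos"],s["opening"])
E
```

```text
210 (np.int64(289), np.int64(339)) (np.int64(333), np.int64(340))
218 (np.int64(274), np.int64(354)) (np.int64(274), np.int64(354))
225 (np.int64(266), np.int64(363)) (np.int64(266), np.int64(362))
240 (np.int64(255), np.int64(374)) (np.int64(255), np.int64(373))
270 (np.int64(240), np.int64(388)) (np.int64(240), np.int64(388))
300 (np.int64(237), np.int64(391)) (np.int64(237), np.int64(390))
335 (np.int64(240), np.int64(388)) (np.int64(240), np.int64(388))
290 [np.int64(210), np.int64(220)]
315 [np.int64(205), np.int64(217)]
340 [np.int64(211), np.int64(210)]
[ 47.99642573  -1.11495182 123.4       ]
[0.58803939 0.290504   0.33983437] 0.05810884638230801
```

The block has not moved in the hand: its outline is the same to 1 px. I move over the seat and go down to about 40 mm above it.

Call:
play_rows([
  [8,0,0,0,0,0,0],
  [22,-0.5,10,0,0,-0.2,0],
  [36,-0.8,25,0,0,-0.2,0],
  [45,-1,45,0,0,-0.2,0],
  [48,-1.1,65,0,0,-0.2,0],
  [48,-1.1,82,0,0,-0.2,0],
  [48,-1.1,97,0,0,-0.2,0],
  [48,-1.1,110,0,0,-0.2,0],
  [48,-1.1,119,0,0,-0.2,0],
  [48,-1.1,123.4,0,0,-0.2,0],
  [48,-1.1,123.4,0,0,-0.2,0],
  [48,-1.1,123.4,0,0,-0.2,0],
])

```text
time: 11.62
eef_pos: [0.5428, 0.2756, 0.2168]
orientation: [180.0, 0.1, -161.7]
wrist_force: [0.5, -0.1, -0.7]
opening: 0.0577
```

```bash
python3 - <<'E'
from h import *
s=manip.get_state(); print(s["time"],s["eef_pos"],s["orientation"],s["opening"],s["wrist_force"])
a=imaging.grab_frame("top");b=imaging.grab_frame("scene");np.save("top4.npy",a,allow_pickle=True);np.save("scene4.npy",b,allow_pickle=True)
I=[cv2.cvtColor(q["img"],cv2.COLOR_RGB2BGR) for q in(a,b)]
cv2.imwrite("pics/c4.png",np.hstack([cv2.resize(I[0][200:300,110:210],(400,400),interpolation=2),cv2.resize(I[1][255:355,385:485],(400,400),interpolation=2)]))
E
```

```text
11.625 [0.54279106 0.27564816 0.21680171] [ 1.79989710e+02  5.11726070e-02 -1.61712916e+02] 0.057697356302479866 [ 0.48534664 -0.0726573  -0.67428718]
```

View pics/c4.png

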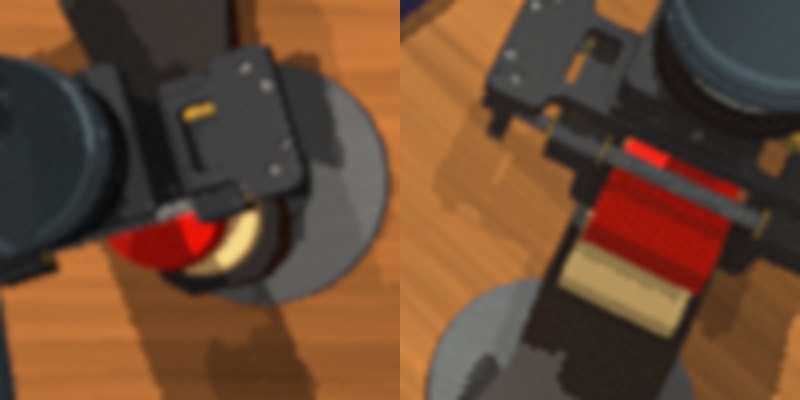

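The red block is over the cream seat. In the top crop its back edge is at (165,268) beside the seat's at (225,265), offset as parallax at this height would give. In the scene crop its front edge is parallel to the seat's. I descend to the hover.

Call:
play_rows([
  [0,0,4,0,0,0,0],
  [0,0,10,0,0,0,0],
  [0,0,16,0,0,0,0],
  [0,0,21,0,0,0,0],
  [0,0,25,0,0,0,0],
  [0,0,28,0,0,0,0],
  [0,0,29.5,0,0,0,0],
  [0,0,29.5,0,0,0,0],
  [0,0,29.5,0,0,0,0],
  [0,0,29.5,0,0,0,0],
])

```text
time: 12.98
eef_pos: [0.5425, 0.2755, 0.187]
orientation: [180.0, 0.0, -161.7]
wrist_force: [-0.8, 0.5, -0.4]
opening: 0.0572
```

```bash
cat > chk.py <<'E'
import sys; from fit import *
tag=sys.argv[1]
s=manip.get_state(); print(s["time"],s["eef_pos"],s["orientation"],s["opening"],s["wrist_force"])
a=imaging.grab_frame("top");b=imaging.grab_frame("scene");s=manip.get_state(); print(s["eef_pos"])
w=imaging.grab_frame("wrist")
np.save("fin%s.npy"%tag,[a,b,w],allow_pickle=True)
zu=s["eef_pos"][2]-.0144; d=np.array([np.cos(np.deg2rad(18.2)),np.sin(np.deg2rad(18.2))]); c=s["eef_pos"][:2]-.007*d
print("block from kinematics",c,zu)
V=[]
for f,box,seat in((a,(200,110),(.5358,.2746,17.9)),(b,(255,385),(.5326,.2741,18.6))):
    I=cv2.resize(cv2.cvtColor(f["img"],cv2.COLOR_RGB2BGR)[box[0]:box[0]+100,box[1]:box[1]+100],(500,500),interpolation=2)
    if f is a: I=cv2.resize(I[100:400,100:400],(400,400),interpolation=2); k,o=400/300*5,(130,220)
    else: I=cv2.resize(I[50:450,100:500],(400,400),interpolation=2); k,o=5,(405,265)
    # predicted block outlines if exactly over the seat as that camera sees it
    for z,col in((.172,(0,255,0)),(.194,(255,255,0)),(.162,(255,0,255))):
        q=(proj(f,outline([seat[0],seat[1],np.deg2rad(seat[2])],z))-o+.5)*k
        cv2.polylines(I,[np.round(q*16).astype(np.int32)],True,col,1,cv2.LINE_AA,shift=4)
    V.append(I)
cv2.imwrite("pics/chk%s.png"%tag,np.hstack(V))
E
python3 chk.py A
```

```text
12.975 [0.54254999 0.27553744 0.18699434] [ 1.79997168e+02  1.75010022e-02 -1.61709436e+02] 0.057210289606267714 [-0.76116585  0.52966797 -0.44380052]
[0.54252534 0.2755057  0.18692333]
block from kinematics [0.53587553 0.27331935] 0.1725233265873185
```

View pics/chkA.png

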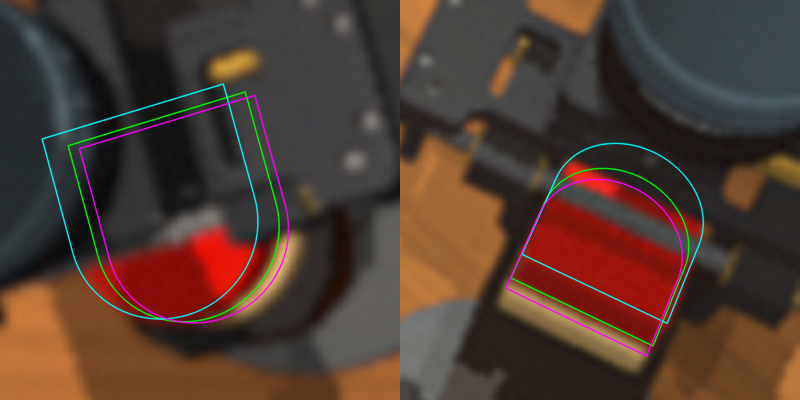

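```bash
cat > fin.py <<'E'
import sys; from fit import *
a,b,w=np.load("fin%s.npy"%sys.argv[1],allow_pickle=True); zu=float(sys.argv[2])
U,Vv=np.meshgrid(np.arange(640),np.arange(480))
seats=((.5358,.2746,17.9),(.5326,.2741,18.6)); d=np.array([np.cos(.3176),np.sin(.3176)]); n=np.array([-d[1],d[0]])
for nm,f,s in zip(("top","scene"),(a,b),seats):
    I=f["img"].astype(float); ratio=I[...,0]/(I[...,1]+1); 
    if nm=="top": val=(Vv>258)&(Vv<275)&(U>135)&(U<185)
    else:
        X=(U-405)*5+400; Y=(Vv-265)*5; val=(Y>235+.4*(X-550))&(Y<380)&(X>480)&(X<700)
    m=((ratio>2.6)&(I[...,0]>60)).astype(float)
    print(nm,"red px",(m*val).sum())
    J=lambda p:np.abs(sil(f,[p[0],p[1],np.deg2rad(18.2)],zu,zu+.022)-m)[val].sum()
    r=min((minimize(J,[s[0]+i,s[1]+j],method="Nelder-Mead",options=dict(initial_simplex=np.array([s[0]+i,s[1]+j])+[[0,0],[.002,0],[0,.002]])) for i in(-.003,0,.003) for j in(-.003,0,.003)),key=lambda r:r.fun)
    e=(r.x-s[:2])*1000; print(nm,r.x.round(4),"J",round(r.fun,1),"block-seat along,across mm",e@d,e@n)
E
python3 fin.py A .1725
```

```text
top red px 199.0
top [0.5359 0.2753] J 20.9 block-seat along,across mm 0.3023623264038767 0.5883195890976393
scene red px 384.0
scene [0.5325 0.2758] J 16.7 block-seat along,across mm 0.3932291549136198 1.6121223673603307
```

All three estimates put the block 0.6–1.6 mm too far across, so I nudge it by -1 mm.

Call:
play_rows([
  [0.1,-0.5,0,0,0,0,0],
  [0.2,-1,0.3,0,0,0,0],
  [0.2,-1,0.3,0,0,0,0],
  [0.2,-1,0.3,0,0,0,0],
  [0.2,-1,0.3,0,0,0,0],
  [0.2,-1,0.3,0,0,0,0],
  [0.2,-1,0.3,0,0,0,0],
  [0.2,-1,0.3,0,0,0,0],
])

```text
time: 14.12
eef_pos: [0.5426, 0.2745, 0.1865]
orientation: [-180.0, -0.0, -161.7]
wrist_force: [-0.3, 0.1, -0.7]
opening: 0.0578
```

```bash
python3 chk.py B && python3 fin.py B .1722; python3 - <<'E'
from h import *
a,b,w=np.load("finB.npy",allow_pickle=True); save(w,"wB.png")
E
```

```text
14.125 [0.54255125 0.27448532 0.18650223] [-1.79999648e+02 -3.64046445e-03 -1.61707789e+02] 0.057805564098643555 [-0.31397879  0.12185067 -0.73287915]
[0.5425938  0.274489   0.18652365]
block from kinematics [0.535944   0.27230266] 0.17212365419437753
top red px 197.0
top [0.5359 0.2743] J 23.4 block-seat along,across mm -0.051659851754517226 -0.35103261796710056
scene red px 385.0
scene [0.5325 0.2742] J 18.0 block-seat along,across mm -0.08434847760609863 0.08426626659509624
```

View pics/wB.png

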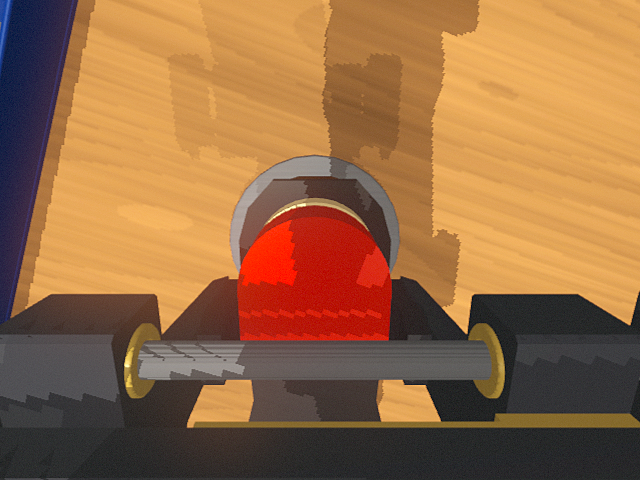

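The wrist view shows the block at rows 206–340 with an even, thin cream crescent behind it at rows 199–206, so it is centred and clear of the seat. All estimates agree to about 0.4 mm, so I hand in.

```bash
python3 -c "
from plant import manip
s=manip.get_state();print(s['time'],abs(s['qvel']).max(),s['opening']);print(manip.job_done())"
```

```text
14.275 0.08982584019019901 0.05752712760448029
the job is handed in; nothing more can be done
None
```

I gripped the red block by its flat flanks at 25 N and carried it over the caddy. It is now held still and level about 10 mm above the cream heel seat, straight edge towards the toe. The job was handed in at 14.3 s.

**Fit:** in the last checks the block was within about 0.4 mm of the seat's outline in the top and scene cameras and by arm position with the wrist camera. Yaw agreed to about 0.1° with the wrist estimate. The top and scene estimates lay within 0.4° of it.

**Height:** the underside was at about 0.172 m against the seat top at 0.162 m. This rests on the arm's measured height and was not measured separately in the images.

**Contact:** the wrist force stayed near zero through the carry and hover, so there was no sign of touching the shoe. I didn't photograph the bottles, can and grey block again at the end; the block's underside was planned at 0.25 m or more above the bench over the caddy, against 0.16 m for the tallest can.

**Disagreements:** the cameras' absolute seat positions differed by 2–3 mm, so I aligned the block relative to the seat within each view. The first hover was about 1 mm off sideways and was corrected. The opening reading wandered between 57.2 and 58.1 mm, but the block's outline in the wrist camera did not shift.

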